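# Close a water-filter cell with its bayonet collar

### The job

Rebuild the water filter: lay the yellow disc flat and centred on top of the blue spigot of the filter base, and the black disc centred on the yellow one, letting go of each. Then put the grey knurled collar over the stack and turn it until its hidden keyways drop over the two red pins, push it fully down against the spring seal, and finish while still gripping it and holding it pushed home. Leave everything else on the counter where it is.

Things in the scene. Friction and masses are not known exactly. Their poses are not given: they have to be found in the camera images.
- spigot_top (a point): centre of the flat top of the blue upright spigot (44 mm diameter) of the fixed filter base, 60 mm above the counter; base axes, z up. Two red 5 mm pins stick out of opposite sides of the spigot to 27.5 mm from its axis, centres 10 mm below its top. The line through them is up to 0.55 rad either way from the base's x axis and is not reported: see it or feel for it.
- base_foot (a point): point on the counter under the middle of the filter base, base axes: a white block 104 x 104 x 30 mm, a port on its +y and on its -y side (to 82 mm from the axis, below 30 mm); the spigot stands in its middle.
- seal (a joint): how far the black spring seal ring (60 mm across, around the foot of the spigot) is pressed down, m: 0 free, its top 13 mm below the spigot top; 0.005 bottomed, top 18 mm below. The collar's lower rim presses it; about 9 N at the bottom.
- disc_yellow_mid (a point): yellow filter disc, 38 mm across, 10 mm thick, 30 g, lying flat on the counter; point at its centre, z up.
- disc_black_mid (a point): black carbon filter disc, 38 mm across, 10 mm thick, 30 g, lying flat on the counter; point at its centre, z up.
- collar_mid (a point): grey collar with black knurling, 62 mm outside, 44 mm tall, about 110 g, standing right way up on the counter; point on its axis half-way up, z up. Bore 48 mm, open below; inward lip at the top, 4 mm thick with a 28 mm hole, clears the discs by 2 mm when home. Two hidden keyways inside the wall on its own +x and -x sides, 9 mm wide, 16 mm high from below; a white dot on top marks each.
- collar_rim (a point): centre of the collar's lower rim. Off the keyways the rim rests on the pins, 7.5 mm below the spigot top; with the keyways over the pins it drops onto the seal (13 mm below) and, pushed home, stands 18 mm below the spigot top. Fits either way round; no further turn is needed once down.
- disc_old_mid (a point): used rust-brown disc, 38 mm across, 10 mm thick, lying flat; point at its centre. Bystander.
- tumbler: clear drinking tumbler, 68 mm across, 100 mm tall, upright; origin under its centre. Bystander.
- meter: white pen-shaped water meter, about 30 x 175 x 16 mm, lying along its own y; origin under its middle. Bystander.
- elbow: small white plastic pipe elbow, about 45 mm long and 30 mm tall; origin under its upright leg. Bystander.
- tape: spool of thread tape, 55 mm across, 13 mm tall, lying flat; origin under its centre. Bystander.
- wrench: steel wrench, 190 mm, lying along its own x; origin under its middle. Bystander.
- cartridge: spare white cartridge with a blue cap, 64 mm across, 190 mm tall, upright; origin under its centre. Bystander.
Not all that is in view belongs to the job. What is shaped like the part that bears disc_yellow_mid but purple or turquoise is not meant.

How it is judged:
By the outcome, as a careful person would: the job done as asked, in the order asked, and still so for the second after the job is handed in, while the arm keeps its last pose, push and grip.
It also fails if it takes over 72 s, if anything falls off the work surface, if the arm or the gripper's body presses on something with over 40 N, if the wrist force passes 120 N, or if a joint passes its speed limit or range.

### The arm

A 7-joint arm with a two-finger parallel gripper is mounted at the origin on the work surface. World frame = base frame: x ahead of the robot, y to its left, z up, the work surface at z = 0. Lengths are in mm, angles in rad, forces in N, time in s.
With the tool pointing down it reaches from about 425 to 875 mm from the base axis. Payload 8.4 kg.
Tool frame: the origin (TCP) lies at the centre of the arm's flange, where the gripper is bolted on; the fingertips stand 173 mm ahead of it and the grasp point (between the pads) lies 155 mm ahead of it; z points along the fingers, y is the direction in which the jaws open and shut (so a half turn about z gives the same grasp; the last joint's range is limited). The gripper opens to 85 mm and grips with 20 to 120 N. Pads are 22 mm wide; open, the fingers measure 114 mm over their backs; the gripper's body (76 mm by 85 mm) begins 54 mm behind the grasp point. The pads swing forward as they close: fully open they stand 13 mm farther back than shut.
Start: joints at [1.035, 0.333, 0.04, 1.465, -0.013, 1.343, -0.059], TCP at [274.954, -588.96, 404.708] pointing down, gripper open.
Joint ranges: [-2.58, 2.58], [-0.38, 2.09], [-1.3, 1.39], [0.25, 2.4], [-1.5, 4.64], [0.08, 2.09], [-2.65, 2.65]. Speed limits (rad/s): [2.22, 2.22, 2.79, 2.79, 3.14, 3.14, 3.14].

### API

Orientations are given as a unit quaternion [w, x, y, z].
In Python, from bench import env, capture, camera_model gives the robot as it stands. The module is installed in compiled form; this text tells all that it offers.
- The arm moves only by the tool servo_tool, never from a script. Its argument "plan" is a list of rows, each an object of numbers: "ax", "ay", "az": the turn, a rotation vector about the tool's x, y, z in degrees; "dx", "dy", "dz": the shift along the tool's x, y, z in mm; "hand": the closure, from 0 (fully open) to 1 (shut). A call has exactly 10 rows; each row is the pose to reach, as a shift and turn from the pose commanded when the call began, along the tool's axes at that moment; what a row does not reach only later rows make up. A row lasts 1/8 s, in which the tool goes at most 62.5 mm and 10.7 degrees, less where a joint would pass 70% of its speed; a pose out of reach is approached as far as the arm can. A call with a gripper value outside its range is refused whole. The fingers move at their own pace and stop on an object; the grip force is fixed at half the most. Time passes only in rows, so rows that repeat a pose let the fingers close, or fill a call up. It gives the time, the measured TCP pose, the force and the opening at its end, in the units of the state.
- env.get_state(): the state, without advancing time (a new reading comes with each control period).
- capture(name): name is "scene" or "top" or "wrist"; returns (picture, depth): 420x560x3 uint8, blue, green, red; 420x560 float32, mm along the optical axis (not along the pixel's ray), 0 where there is no reading.
- camera_model(name): a dict with "intrinsics" (3x3 intrinsics, pixels), "rvec" (rotation vector, rad) and "tvec" (3), from world to camera coordinates, as OpenCV has them. Camera axes: x right, y down, z forward; pixel columns grow to the right and rows downward; lengths in mm; the calibration is good to about 2 mm. A picture is of the moment at which its call begins: read the wrist's pose just before it. camera_model takes no time and is no camera call; for the wrist camera it gives the pose at the moment of the call.
- env.finish_job(): hands the job in, once; it reports no verdict.
The state is a dict: "t": time; "q": joint angles; "qd": joint speeds; "joint_efforts": joint torques, N m; "eef_pos": TCP position; "eef_rot": TCP orientation; "force": force on the tool from outside, world axes, zero at the start; "ft_torque": the same for the moment, N m; "opening": finger opening in mm.
Only numpy, scipy, OpenCV 4.12 (cv2) and the standard library are available. Lean on these libraries where they do the work, as an engineer would, in place of code of your own. Each camera call takes 0.05 s, during which the arm holds its last target.

## Working session

There is one attempt and no reset: what is moved stays moved. The work goes in short steps, Python scripts to look and compute and a tool call to move; the robot and the scene stay as the last step left them, time stands still between calls to the robot, and variables do not carry over. Pictures are saved under pics/ and viewed, and the job is handed in when it is done.

Besides the shell and the picture viewer there is one more tool, called after "Call:" by a JSON object that holds its "api" and its "payload", one argument or row to a line. servo_tool: Moves the arm, as the interface text tells. Its arguments: {"type":"object","properties":{"plan":{"type":"array"}},"required":["plan"]}

```bash
ls; mkdir -p pics
cat > h.py <<'E'
from bench import env,capture,camera_model
import cv2,numpy as np
def cam(n):
    m=camera_model(n);K=np.array(m["intrinsics"],float).reshape(3,3);R=cv2.Rodrigues(np.array(m["rvec"],float))[0];t=np.array(m["tvec"],float).ravel();return K,R,t
def onplane(c,u,v,z):
    K,R,t=c;d=R.T@np.linalg.inv(K)@np.array([u,v,1.]);o=-R.T@t;return o+d*(z-o[2])/d[2]
def proj(c,p):
    K,R,t=c;q=K@(R@np.array(p,float)+t);return q[:2]/q[2]
def world(c,u,v,d):
    K,R,t=c;return R.T@(np.linalg.inv(K)@np.array([u,v,1.])*d-t)
E
python3 - <<'E'
from h import *
s=env.get_state();print({k:np.round(v,3) for k,v in s.items()})
for n in ["scene","top","wrist"]:
    c=cam(n);im,d=capture(n);cv2.imwrite(f"pics/{n}0.png",im);np.savez(f"{n}0.npz",im=im,d=d,K=c[0],R=c[1],t=c[2]);print(n,-c[1].T@c[2])
E
```

```text
pics
{'t': np.float64(0.0), 'q': array([ 1.035,  0.334,  0.04 ,  1.466, -0.013,  1.343, -0.058]), 'qd': array([ 0.   ,  0.001, -0.002,  0.   ,  0.003,  0.   ,  0.001]), 'joint_efforts': array([-1.0000e-03, -6.5855e+01,  1.3650e+00, -4.0557e+01,  1.7000e-02,
        1.3000e-02, -0.0000e+00]), 'eef_pos': array([ 274.903, -588.818,  403.829]), 'eef_rot': array([-0.001,  0.976,  0.217, -0.   ]), 'force': array([-0.699, -0.406,  0.295]), 'ft_torque': array([ 0.058, -0.007,  0.011]), 'opening': np.float64(85.472)}
scene [1145.90688387  183.42810789  882.09995013]
top [551.26102006  73.92959017 872.84752491]
wrist [ 341.72522736 -558.08745782  372.67214205]
```

View pics/scene0.png

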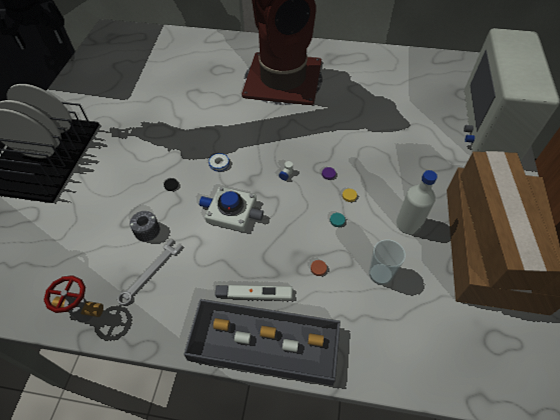

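View pics/top0.png

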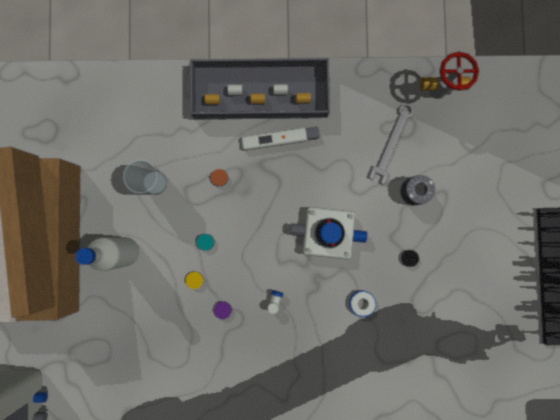

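View pics/wrist0.png

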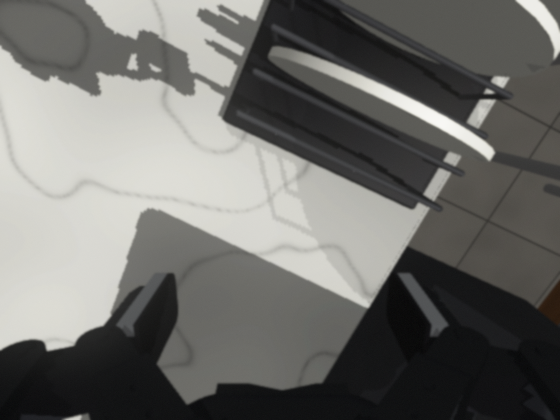

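Scene at the start. In the top view, the yellow disc is at (194,280). The discs that could be mistaken for it are turquoise (205,242), purple (222,310) and rust (219,178). The black disc is at (410,258); the tape spool at (363,303) and the dark collar at (419,190) could be confused with it. The spigot is at (331,233), and a blue port and a blue cap are also in view. I choose yellow by its colour, and black as the plain disc.

Run:
```python
from h import *
for n in ["top","scene"]:
    f=np.load(n+"0.npz");im=f["im"];d=f["d"];c=(f["K"],f["R"],f["t"]);print(n,c[0].round(1).tolist())
    hsv=cv2.cvtColor(im,cv2.COLOR_BGR2HSV)
    R={"yellow":((20,120,80),(32,255,255),10),"blue":((105,150,50),(125,255,255),60),"red":((0,180,60),(8,255,255),50),"black":((0,0,0),(180,90,40),10),"turq":((80,120,50),(98,255,255),10)}
    for k,(lo,hi,z) in R.items():
        m=cv2.inRange(hsv,lo,hi)
        for ct in cv2.findContours(m,cv2.RETR_EXTERNAL,cv2.CHAIN_APPROX_NONE)[0]:
            a=cv2.contourArea(ct)
            if (40<a<2500 or (k=="red" and a>=0)):
                x,y,w,h=cv2.boundingRect(ct);M=ct[:,0].mean(0)
                if w>60:continue
                p=onplane(c,*M,z);dd=d[int(M[1]),int(M[0])];print(k,a,(x,y,w,h),M.round(1),p.round(1),world(c,*M,dd).round(1) if dd else 0)
f=np.load("top0.npz");im=f["im"]
a=cv2.resize(im[190:330,280:460],None,fx=4,fy=4,interpolation=cv2.INTER_CUBIC);cv2.imwrite("pics/crop1.png",a)
a=cv2.resize(im[150:330,170:260],None,fx=4,fy=3.3,interpolation=cv2.INTER_CUBIC)[:600];cv2.imwrite("pics/crop2.png",a)
```

```text
top [[394.3, 0.0, 278.7], [0.0, 394.3, 214.4], [0.0, 0.0, 1.0]]
yellow 214.0 (186, 272, 18, 17) [194.1 279.9] [452.3 248.7  10. ] [452.5 248.4  11.4]
yellow 87.0 (251, 94, 14, 9) [257.6  98.2] [851.  106.2  10. ] [845.3 105.6  26.3]
yellow 96.5 (205, 94, 15, 10) [212.1  98.7] [850.8 207.1  10. ] [844.6 204.4  27.8]
yellow 92.0 (296, 93, 15, 10) [303.   97.4] [851.5   5.2  10. ] [845.8   6.5  26.4]
blue 84.5 (34, 393, 13, 9) [ 39.8 397.2] [229.5 548.3  60. ] [220.3 561.8  36.8]
blue 218.5 (76, 248, 19, 16) [ 85.2 255.7] [510.7 460.   60. ] [517.3 397.1 192.5]
blue 102.0 (354, 231, 13, 11) [359.7 235.9] [ 542.7 -102.8   60. ] [ 542.4 -109.6   28.4]
blue 349.0 (320, 222, 23, 22) [330.9 232.5] [550.6 -43.4  60. ] [550.6 -43.8  57.5]
red 0.0 (333, 245, 1, 1) [333. 245.] [524.6 -48.7  50. ] [524.7 -48.3  52.9]
red 0.0 (328, 220, 2, 1) [328.5 220. ] [576.8 -40.4  50. ] [576.7 -39.7  54.7]
red 998.5 (441, 53, 37, 36) [458.7  70.7] [ 892.1 -325.7   50. ] [ 866.4 -295.6  111.9]
black 175.5 (402, 251, 16, 15) [409.3 257.8] [ 492.8 -221.3   10. ] [ 492.9 -220.9   11.1]
black 59.5 (316, 220, 15, 
[... 1173 characters left out ...]
ck 208.5 (69, 299, 42, 42) [ 90.4 321.2] [ 889.4 -275.5   10. ] [ 8.863e+02 -2.811e+02 -6.000e-01]
black 213.0 (132, 220, 28, 22) [147. 232.] [ 653.2 -233.1   10. ] [ 669.  -219.8   37.8]
black 58.0 (137, 217, 11, 9) [142.  220.8] [ 623.6 -256.8   10. ] [ 626.3 -254.5   14.6]
black 104.5 (218, 194, 25, 20) [231.4 205.5] [541.8 -46.8  10. ] [571.4 -35.6  52.8]
black 118.5 (164, 179, 15, 13) [170.6 184.6] [ 500.6 -222.1   10. ] [ 501.  -221.8   10.6]
black 651.0 (260, 65, 47, 26) [282.6  77.3] [10.6 -0.2 10. ] [74.5 10.1 59. ]
black 916.0 (275, 0, 35, 35) [292.   16.2] [-352.7  -23.3   10. ] [ 64.8  34.3 253. ]
turq 131.0 (330, 213, 15, 13) [337.1 219.3] [541.  223.1  10. ] [541.9 223.   11.3]
```

View pics/crop1.png

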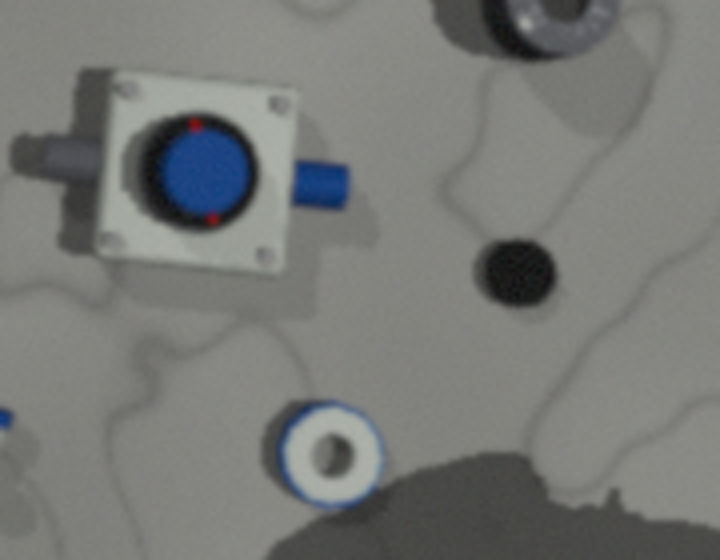

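View pics/crop2.png

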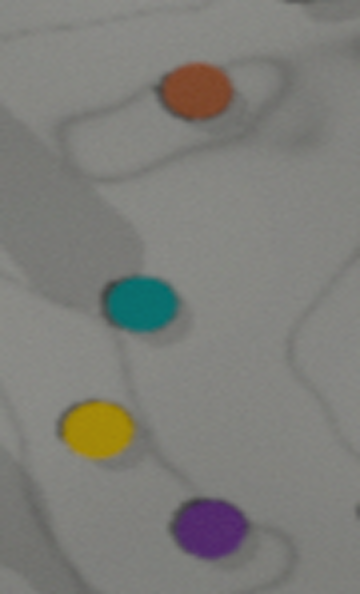

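Both crops confirm the choice. Yellow is at crop2 (97,429), clearly different from turquoise and purple, and black is the plain disc at crop1 (518,272). Red pins show at crop1 (196,125) and (213,220), so their line is about +9° from x. I'll look at the base with the wrist camera on the way.

```bash
cat >> h.py <<'E'
from scipy.spatial.transform import Rotation as Ro
def tool():
    s=env.get_state();w,x,y,z=s["eef_rot"];return s,np.array(s["eef_pos"]),Ro.from_quat([x,y,z,w])
def go(p,yaw):  # yaw deg of tool x in world, tool pointing down
    s,e,R=tool();T=Ro.from_euler('ZX',[np.radians(yaw),np.pi]);
    d=R.inv().apply(np.array(p,float)-e);r=np.degrees((R.inv()*T).as_rotvec())
    a=R.apply([1,0,0]);print("t",round(float(s["t"]),2),"tcp",e.round(1),"yaw",np.degrees(np.arctan2(a[1],a[0])).round(2),"F",np.round(s["force"],1),"op",np.round(s["opening"],1));print("go",np.round(p,1),yaw,"-> d",d.round(1),"a",r.round(2))
E
python3 - <<'E'
from h import *
c=cam("wrist");print("axis",c[1][2],c[0].round(1).tolist())
go([470,-43.5,404],0)
E
```

```text
axis [-0.26454448 -0.12195195 -0.95663156] [[359.1, 0.0, 281.9], [0.0, 359.1, 210.3], [0.0, 0.0, 1.0]]
t 0.15 tcp [ 274.9 -588.9  404. ] yaw 25.02 F [-0.5 -0.  -0.1] op 85.7
go [470.  -43.5 404. ] 0 -> d [ 407.5 -411.6    0.5] a [-7.000e-02  2.000e-02  2.502e+01]
```

Call:
{"api": "servo_tool", "payload": {
  "plan": [
    {"dx": 46, "dy": -39, "az": 3},
    {"dx": 92, "dy": -77, "az": 6},
    {"dx": 139, "dy": -116, "az": 9},
    {"dx": 185, "dy": -154, "az": 12},
    {"dx": 231, "dy": -193, "az": 15},
    {"dx": 277, "dy": -232, "az": 18},
    {"dx": 323, "dy": -270, "az": 21},
    {"dx": 370, "dy": -309, "az": 24},
    {"dx": 416, "dy": -347, "az": 25},
    {"dx": 462, "dy": -386, "az": 25}
  ]
}}

```text
schema error: expected keys ax, ay, az, dx, dy, dz, hand
```

Run:
```python
from h import *
go([530,-43.5,404],0)
c=cam("wrist");im,d=capture("wrist");cv2.imwrite("pics/w1.png",im);np.savez("w1.npz",im=im,d=d,K=c[0],R=c[1],t=c[2])
go([530,-43.5,404],0)
```

```text
t 0.15 tcp [ 274.9 -588.9  404. ] yaw 25.02 F [-0.5 -0.  -0.1] op 85.7
go [530.  -43.5 404. ] 0 -> d [ 461.8 -386.3    0.5] a [-7.000e-02  2.000e-02  2.502e+01]
t 0.2 tcp [ 274.9 -588.9  404.2] yaw 25.02 F [-0.  -0.3 -0.5] op 85.5
go [530.  -43.5 404. ] 0 -> d [ 461.8 -386.3    0.5] a [-6.000e-02  2.000e-02  2.502e+01]
```

View pics/w1.png

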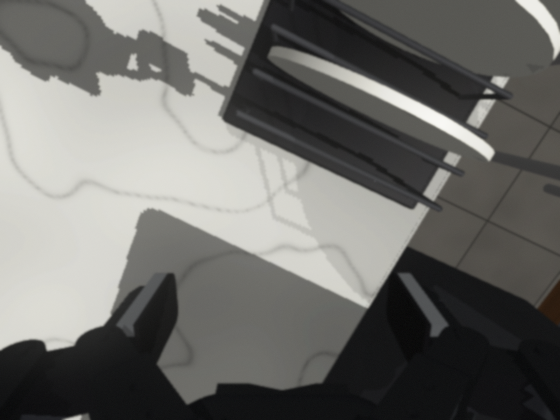

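All keys are required in each row, so the move was refused and the arm has not moved. I'll resend it in full.

Call:
{"api": "servo_tool", "payload": {
  "plan": [
    {"ax": 0, "ay": 0, "dz": 0, "hand": 0, "dx": 46, "dy": -39, "az": 3},
    {"ax": 0, "ay": 0, "dz": 0, "hand": 0, "dx": 92, "dy": -77, "az": 6},
    {"ax": 0, "ay": 0, "dz": 0, "hand": 0, "dx": 139, "dy": -116, "az": 9},
    {"ax": 0, "ay": 0, "dz": 0, "hand": 0, "dx": 185, "dy": -154, "az": 12},
    {"ax": 0, "ay": 0, "dz": 0, "hand": 0, "dx": 231, "dy": -193, "az": 15},
    {"ax": 0, "ay": 0, "dz": 0, "hand": 0, "dx": 277, "dy": -232, "az": 18},
    {"ax": 0, "ay": 0, "dz": 0, "hand": 0, "dx": 323, "dy": -270, "az": 21},
    {"ax": 0, "ay": 0, "dz": 0, "hand": 0, "dx": 370, "dy": -309, "az": 24},
    {"ax": 0, "ay": 0, "dz": 0, "hand": 0, "dx": 416, "dy": -347, "az": 25},
    {"ax": 0, "ay": 0, "dz": 0, "hand": 0, "dx": 462, "dy": -386, "az": 25}
  ]
}}

```text
t: 1.45
eef_pos: [530.7, -42.1, 404.9]
eef_rot: [0.0, 1.0, -0.0, 0.0]
force: [1.2, -0.2, 0.4]
opening: 85.5
```

Run:
```python
from h import *
go([530,-43.5,404],0)
c=cam("wrist");im,d=capture("wrist");cv2.imwrite("pics/w2.png",im);np.savez("w2.npz",im=im,d=d,K=c[0],R=c[1],t=c[2])
go([480,225,404],0)
print(env.get_state()["q"])
```

```text
t 1.45 tcp [530.7 -42.1 404.9] yaw -0.02 F [ 1.2 -0.2  0.4] op 85.5
go [530.  -43.5 404. ] 0 -> d [-0.7  1.4  0.9] a [ 0.01 -0.03 -0.02]
t 1.5 tcp [532.7 -33.5 404.9] yaw 0.51 F [0.7 8.1 0.9] op 85.6
go [480 225 404] 0 -> d [ -50.4 -258.9    1.9] a [-0.24 -0.12  0.51]
[ 0.36559937  0.1230018  -0.41628762  1.72976612  0.04737943  1.29731731
 -1.62255722]
```

View pics/w2.png

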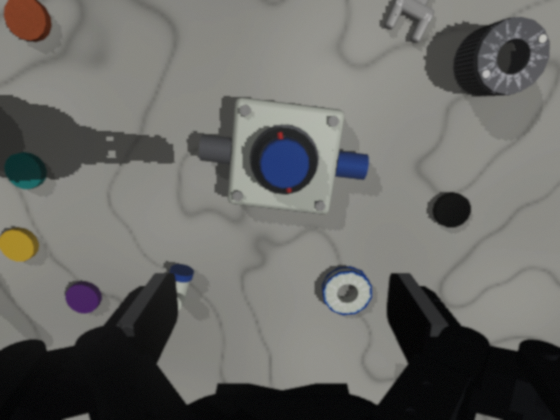

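The wrist view at 404 mm shows the spigot at (284,165) with pins at (280,135) and (289,190), and the yellow disc at (18,244). The black disc is at (450,210), and the collar is at (513,56) with dots at (543,38) and (487,74).

```bash
cat >> h.py <<'E'
COL={"yellow":((20,120,60),(32,255,255),10),"blue":((105,150,50),(125,255,255),60),"red":((0,180,60),(8,255,255),50),"black":((0,0,0),(180,140,42),10)}
def blobs(im,c,k,z=None,mn=20,mx=6000,d=None):
    lo,hi,zz=COL[k];z=zz if z is None else z
    m=cv2.inRange(cv2.cvtColor(im,cv2.COLOR_BGR2HSV),lo,hi);out=[]
    for ct in cv2.findContours(m,cv2.RETR_EXTERNAL,cv2.CHAIN_APPROX_NONE)[0]:
        a=cv2.contourArea(ct)
        if mn<=a<=mx:
            x,y,w,h=cv2.boundingRect(ct)
            M=np.array(cv2.fitEllipse(ct)[0]) if len(ct)>12 else ct[:,0].mean(0)
            P=np.array([onplane(c,*q,z) for q in ct[:,0]])
            (ex,ey),r=cv2.minEnclosingCircle(P[:,:2].astype(np.float32))
            print(k,a,(x,y,w,h),M.round(1),onplane(c,*M,z).round(1),"circ",np.round([ex,ey,2*r],1), "z",world(c,*M,d[int(M[1]),int(M[0])]).round(1) if d is not None else "")
E
python3 - <<'E'
from h import *
f=np.load("w2.npz");im=f["im"];d=f["d"];c=(f["K"],f["R"],f["t"])
blobs(im,c,"yellow",d=d);blobs(im,c,"blue",d=d,mn=300);blobs(im,c,"red",mn=1,mx=300,d=d);blobs(im,c,"black",d=d,mn=300)
for z in (44,):
  p=onplane(c,543,38,z);q=onplane(c,487,74,z);print(p,q,(p+q)/2,np.hypot(*(p-q)[:2]),np.degrees(np.arctan2(*(p-q)[1::-1])))
E
```

```text
yellow 950.0 (0, 228, 38, 33) [ 18.1 244.1] [455.1 244.8  10. ] circ [455.9 245.1  43.5] z [455.3 244.5  10.4]
blue 525.0 (337, 154, 30, 23) [352.1 165.1] [ 550.7 -104.4   60. ] circ [ 550.5 -104.3   28.3] z [ 545.3 -110.7   28.2]
blue 1743.0 (261, 140, 48, 48) [284.3 163.3] [552.2 -44.8  60. ] circ [552.  -44.7  42.8] z [552.2 -44.8  59.7]
black 934.0 (433, 193, 37, 34) [450.8 209.4] [ 495.  -221.3   10. ] circ [ 494.7 -221.4   40.1] z [ 494.5 -222.1    8.4]
black 758.5 (251, 129, 65, 64) [283.4 160.8] [546.5 -44.3  10. ] circ [546.2 -44.   65.7] z [554.5 -44.1  60.1]
black 457.5 (507, 40, 23, 33) [517.4  55.5] [ 645.4 -263.    10. ] circ [ 645.  -259.4   28.9] z [ 645.5 -263.1    9.7]
black 1363.5 (454, 24, 40, 71) [479.4  61.5] [ 640.2 -228.3   10. ] circ [ 640.6 -235.1   62.8] z [ 637.  -211.7   42.6]
[ 655.1809162  -261.22384883   44.        ] [ 626.91821752 -219.07605222   44.        ] [ 641.04956686 -240.14995052   44.        ] 50.746594918501444 -56.15570799654519
```

Call:
{"api": "servo_tool", "payload": {
  "plan": [
    {"ax": 0, "ay": 0, "az": 0, "dx": -8, "dy": -30, "dz": 5, "hand": 0},
    {"ax": 0, "ay": 0, "az": 0, "dx": -22, "dy": -80, "dz": 15, "hand": 0},
    {"ax": 0, "ay": 0, "az": 0, "dx": -38, "dy": -135, "dz": 35, "hand": 0},
    {"ax": 0, "ay": 0, "az": 0, "dx": -54, "dy": -190, "dz": 60, "hand": 0},
    {"ax": 0, "ay": 0, "az": 0, "dx": -68, "dy": -238, "dz": 80, "hand": 0},
    {"ax": 0, "ay": 0, "az": 0, "dx": -78, "dy": -270, "dz": 94, "hand": 0},
    {"ax": 0, "ay": 0, "az": 0, "dx": -83, "dy": -285, "dz": 101, "hand": 0},
    {"ax": 0, "ay": 0, "az": 0, "dx": -85, "dy": -290, "dz": 104, "hand": 0},
    {"ax": 0, "ay": 0, "az": 0, "dx": -85, "dy": -290, "dz": 104, "hand": 0},
    {"ax": 0, "ay": 0, "az": 0, "dx": -85, "dy": -290, "dz": 104, "hand": 0}
  ]
}}

```text
t: 2.75
eef_pos: [445.7, 245.3, 301.0]
eef_rot: [0.0, 1.0, -0.001, 0.0]
force: [-0.7, -0.1, -0.1]
opening: 85.2
```

```bash
cat >> h.py <<'E'
def snap(name):
    c=cam("wrist");im,d=capture("wrist");cv2.imwrite(f"pics/{name}.png",im);np.savez(name+".npz",im=im,d=d,K=c[0],R=c[1],t=c[2]);return im,d,c
E
python3 - <<'E'
from h import *
go([452,247,177],0)
im,d,c=snap("w3")
blobs(im,c,"yellow",d=d)
print(env.get_state()["eef_pos"])
E
```

```text
t 2.75 tcp [445.7 245.3 301. ] yaw -0.06 F [-0.7 -0.1 -0.1] op 85.2
go [452 247 177] 0 -> d [  6.2  -1.7 124. ] a [ 0.01 -0.03 -0.06]
yellow 1864.0 (252, 168, 50, 50) [276.9 192.4] [454.4 248.4  10. ] circ [454.  248.4  37.9] z [454.2 248.4   8.9]
[445.71987987 245.37598954 301.0944472 ]
```

View pics/w3.png

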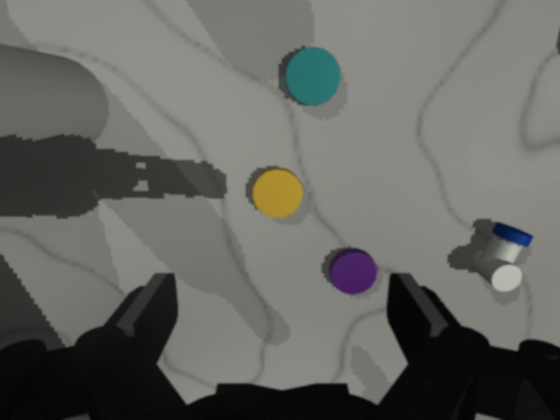

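The yellow disc is centred at (277,192), which gives (454.2, 248.4) with a 37.9 mm diameter, as it should be. Turquoise (312,76) and purple (353,271) are clear of the jaws. I'll descend and grip.

Call:
{"api": "servo_tool", "payload": {
  "plan": [
    {"ax": 0, "ay": 0, "az": 0, "dx": 4, "dy": -1.5, "dz": 20, "hand": 0.2},
    {"ax": 0, "ay": 0, "az": 0, "dx": 8.5, "dy": -3, "dz": 60, "hand": 0.2},
    {"ax": 0, "ay": 0, "az": 0, "dx": 8.5, "dy": -3, "dz": 95, "hand": 0.2},
    {"ax": 0, "ay": 0, "az": 0, "dx": 8.5, "dy": -3, "dz": 116, "hand": 0.2},
    {"ax": 0, "ay": 0, "az": 0, "dx": 8.5, "dy": -3, "dz": 124, "hand": 0.2},
    {"ax": 0, "ay": 0, "az": 0, "dx": 8.5, "dy": -3, "dz": 124, "hand": 0.3},
    {"ax": 0, "ay": 0, "az": 0, "dx": 8.5, "dy": -3, "dz": 124, "hand": 1},
    {"ax": 0, "ay": 0, "az": 0, "dx": 8.5, "dy": -3, "dz": 124, "hand": 1},
    {"ax": 0, "ay": 0, "az": 0, "dx": 8.5, "dy": -3, "dz": 124, "hand": 1},
    {"ax": 0, "ay": 0, "az": 0, "dx": 8.5, "dy": -3, "dz": 124, "hand": 1}
  ]
}}

```text
t: 4.05
eef_pos: [454.1, 249.5, 178.1]
eef_rot: [-0.0, 1.0, 0.0, 0.001]
force: [-1.9, -1.0, 7.5]
opening: 34.5
```

Run:
```python
from h import *
go([552,-44.5,300],0)
```

```text
t 4.05 tcp [454.1 249.5 178.1] yaw 0.02 F [-1.9 -1.   7.5] op 34.5
go [552.  -44.5 300. ] 0 -> d [  98.1  294.  -121.8] a [-0.03 -0.11  0.02]
```

Run:
```python
from h import *
im,d,c=snap("w4");blobs(im,c,"yellow",d=d)
for n in("scene","top"):
  i2,_=capture(n); 
  u,v=proj(cam(n),[454,248,20]);u,v=int(u),int(v);cv2.imwrite(f"pics/{n}4.png",cv2.resize(i2[v-50:v+50,u-60:u+60],None,fx=5,fy=5))
print(env.get_state()["opening"],env.get_state()["force"])
```

```text
yellow 5521.5 (243, 237, 80, 85) [282.2 279.3] [456.  248.7  10. ] circ [455.2 248.8  40. ] z [456.2 248.7  10.4]
34.17045084488696 [-1.65109804 -1.12157503  6.12134353]
```

View pics/w4.png

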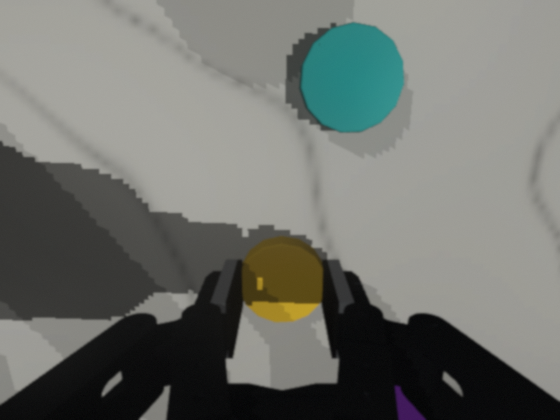

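View pics/scene4.png

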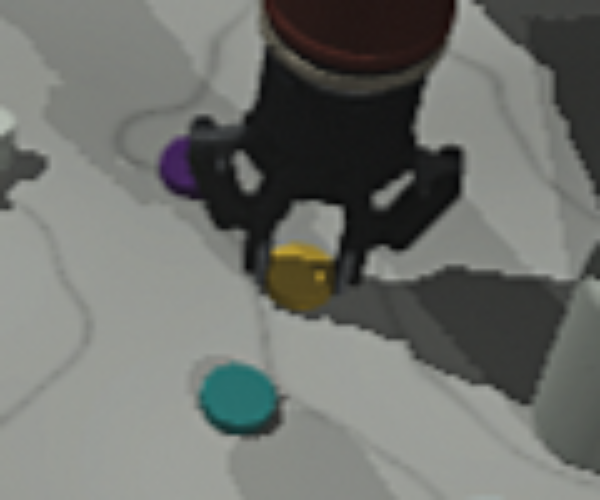

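The wrist view shows the yellow disc at (282,279), flat between the pads, and the scene crop agrees. I'll lift and carry it to above the spigot.

Call:
{"api": "servo_tool", "payload": {
  "plan": [
    {"ax": 0, "ay": 0, "az": 0, "dx": 0, "dy": 0, "dz": -20, "hand": 1},
    {"ax": 0, "ay": 0, "az": 0, "dx": 0, "dy": 0, "dz": -60, "hand": 1},
    {"ax": 0, "ay": 0, "az": 0, "dx": 10, "dy": 29, "dz": -100, "hand": 1},
    {"ax": 0, "ay": 0, "az": 0, "dx": 25, "dy": 75, "dz": -120, "hand": 1},
    {"ax": 0, "ay": 0, "az": 0, "dx": 42, "dy": 125, "dz": -122, "hand": 1},
    {"ax": 0, "ay": 0, "az": 0, "dx": 59, "dy": 177, "dz": -122, "hand": 1},
    {"ax": 0, "ay": 0, "az": 0, "dx": 76, "dy": 228, "dz": -122, "hand": 1},
    {"ax": 0, "ay": 0, "az": 0, "dx": 89, "dy": 268, "dz": -122, "hand": 1},
    {"ax": 0, "ay": 0, "az": 0, "dx": 96, "dy": 288, "dz": -122, "hand": 1},
    {"ax": 0, "ay": 0, "az": 0, "dx": 98, "dy": 294, "dz": -122, "hand": 1}
  ]
}}

```text
t: 5.45
eef_pos: [552.0, -45.2, 299.6]
eef_rot: [-0.0, 1.0, -0.0, 0.0]
force: [-0.9, 0.9, -0.8]
opening: 34.2
```

Call:
{"api": "servo_tool", "payload": {
  "plan": [
    {"ax": 0, "ay": 0, "az": 0, "dx": 0, "dy": 0, "dz": 0, "hand": 1},
    {"ax": 0, "ay": 0, "az": 0, "dx": 0, "dy": 0, "dz": 0, "hand": 1},
    {"ax": 0, "ay": 0, "az": 0, "dx": 0, "dy": 0, "dz": 15, "hand": 1},
    {"ax": 0, "ay": 0, "az": 0, "dx": 0, "dy": 0, "dz": 25, "hand": 1},
    {"ax": 0, "ay": 0, "az": 0, "dx": 0, "dy": 0, "dz": 30, "hand": 1},
    {"ax": 0, "ay": 0, "az": 0, "dx": 0, "dy": 0, "dz": 30, "hand": 1},
    {"ax": 0, "ay": 0, "az": 0, "dx": 0, "dy": 0, "dz": 30, "hand": 1},
    {"ax": 0, "ay": 0, "az": 0, "dx": 0, "dy": 0, "dz": 30, "hand": 1},
    {"ax": 0, "ay": 0, "az": 0, "dx": 0, "dy": 0, "dz": 30, "hand": 1},
    {"ax": 0, "ay": 0, "az": 0, "dx": 0, "dy": 0, "dz": 30, "hand": 1}
  ]
}}

```text
t: 6.7
eef_pos: [551.8, -44.7, 268.9]
eef_rot: [0.0, 1.0, 0.0, 0.0]
force: [0.3, 0.0, 0.6]
opening: 34.1
```

Run:
```python
from h import *
go([552,-44.5,238],0)
im,d,c=snap("w5");s,e,R=tool();blobs(im,c,"yellow",z=e[2]-178+10,d=d);blobs(im,c,"blue",d=d,mn=300);blobs(im,c,"red",mn=4,mx=300,d=d)
```

```text
t 6.7 tcp [551.8 -44.7 268.9] yaw 0.03 F [0.3 0.  0.6] op 34.1
go [552.  -44.5 238. ] 0 -> d [ 0.2 -0.2 30.9] a [ 0.   -0.01  0.03]
yellow 5462.0 (243, 237, 80, 85) [282.  279.2] [553.5 -45.6 100.8] circ [552.8 -45.2  39.8] z [553.1 -45.6 100. ]
blue 1526.0 (361, 215, 50, 38) [386.6 233.5] [ 558.9 -100.7   60. ] circ [ 557.9 -100.3   28.6] z [ 546.6 -110.8   27.5]
blue 2082.0 (241, 206, 81, 48) [281.  232.6] [559.3 -45.   60. ] circ [553.6 -45.2  42.9] z [559.5 -45.   60.6]
red 42.5 (271, 194, 7, 10) [274.  198.3] [575.3 -41.2  50. ] circ [575.2 -41.4   5.2] z [575.9 -41.2  52.3]
```

View pics/w5.png

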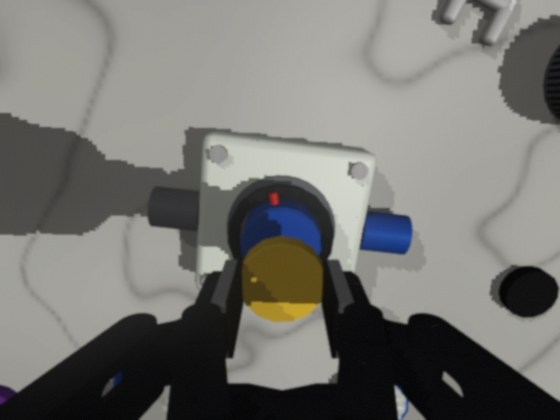

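Disc at (282,279) maps to (553,-45.4) and the spigot to about (552.5,-45), so they're aligned. The near pin is visible at (274,198). I'll lower and release.

Call:
{"api": "servo_tool", "payload": {
  "plan": [
    {"ax": 0, "ay": 0, "az": 0, "dx": 0, "dy": 0, "dz": 12, "hand": 1},
    {"ax": 0, "ay": 0, "az": 0, "dx": -0.5, "dy": 0, "dz": 22, "hand": 1},
    {"ax": 0, "ay": 0, "az": 0, "dx": -0.5, "dy": 0, "dz": 28, "hand": 1},
    {"ax": 0, "ay": 0, "az": 0, "dx": -0.5, "dy": 0, "dz": 31, "hand": 1},
    {"ax": 0, "ay": 0, "az": 0, "dx": -0.5, "dy": 0, "dz": 31, "hand": 1},
    {"ax": 0, "ay": 0, "az": 0, "dx": -0.5, "dy": 0, "dz": 31, "hand": 1},
    {"ax": 0, "ay": 0, "az": 0, "dx": -0.5, "dy": 0, "dz": 31, "hand": 0.2},
    {"ax": 0, "ay": 0, "az": 0, "dx": -0.5, "dy": 0, "dz": 31, "hand": 0.2},
    {"ax": 0, "ay": 0, "az": 0, "dx": -0.5, "dy": 0, "dz": 31, "hand": 0.2},
    {"ax": 0, "ay": 0, "az": 0, "dx": -0.5, "dy": 0, "dz": 31, "hand": 0.2}
  ]
}}

```text
t: 8.0
eef_pos: [551.3, -44.7, 237.6]
eef_rot: [-0.0, 1.0, 0.0, -0.0]
force: [-0.1, -0.4, 0.9]
opening: 68.0
```

Call:
{"api": "servo_tool", "payload": {
  "plan": [
    {"ax": 0, "ay": 0, "az": 0, "dx": 0, "dy": 0, "dz": -8, "hand": 0.2},
    {"ax": 0, "ay": 0, "az": 0, "dx": 0, "dy": 0, "dz": -30, "hand": 0.1},
    {"ax": 0, "ay": 0, "az": 0, "dx": 0, "dy": 0, "dz": -70, "hand": 0},
    {"ax": 0, "ay": 0, "az": 0, "dx": -16, "dy": 40, "dz": -100, "hand": 0},
    {"ax": 0, "ay": 0, "az": 0, "dx": -32, "dy": 85, "dz": -105, "hand": 0},
    {"ax": 0, "ay": 0, "az": 0, "dx": -48, "dy": 132, "dz": -105, "hand": 0},
    {"ax": 0, "ay": 0, "az": 0, "dx": -60, "dy": 160, "dz": -100, "hand": 0},
    {"ax": 0, "ay": 0, "az": 0, "dx": -64, "dy": 174, "dz": -90, "hand": 0},
    {"ax": 0, "ay": 0, "az": 0, "dx": -65, "dy": 177, "dz": -82, "hand": 0},
    {"ax": 0, "ay": 0, "az": 0, "dx": -65, "dy": 177, "dz": -80, "hand": 0}
  ]
}}

```text
t: 9.25
eef_pos: [486.7, -220.5, 316.9]
eef_rot: [-0.001, 1.0, 0.001, -0.0]
force: [-0.3, -0.1, -0.6]
opening: 85.8
```

Run:
```python
from h import *
go([494.7,-221.7,177],0)
im,d,c=snap("w6");blobs(im,c,"yellow",z=70,d=d);blobs(im,c,"black",d=d,mn=300);blobs(im,c,"blue",d=d,mn=300)
go([494.7,-221.7,177],0)
```

```text
t 9.25 tcp [ 486.7 -220.5  316.9] yaw 0.12 F [-0.3 -0.1 -0.6] op 85.8
go [ 494.7 -221.7  177. ] 0 -> d [  8.1   1.3 139.9] a [-0.06  0.05  0.12]
yellow 783.5 (0, 90, 25, 58) [  8.8 116.8] [551.  -61.7  70. ] circ [549.6 -56.3  33.1] z [551.  -60.9  68.9]
black 1533.5 (264, 166, 45, 45) [286.2 188.2] [ 494.5 -224.2   10. ] circ [ 494.3 -224.2   36.8] z [ 494.2 -224.2    8.8]
black 2297.5 (0, 66, 74, 97) [ 18.6 114.8] [549.8 -25.   10. ] circ [547.2 -27.4  74.8] z [551.9 -63.7  64.4]
black 757.0 (269, 0, 77, 29) [308.7   3.4] [ 623.9 -238.7   10. ] circ [ 624.2 -237.6   52. ] z [ 616.2 -236.5   43.6]
blue 1564.0 (105, 106, 52, 38) [130.9 124.3] [ 546.3 -128.2   60. ] circ [ 546.4 -128.2   33.2] z [ 544.3 -115.1   28.3]
blue 858.0 (0, 80, 45, 47) [ 24.6 102.5] [558.9 -65.7  60. ] circ [558.7 -64.3  33.4] z [558.9 -64.6  58.4]
t 9.3 tcp [ 486.9 -220.3  317. ] yaw 0.14 F [ 0.3  1.  -0.6] op 85.4
go [ 494.7 -221.7  177. ] 0 -> d [  7.9   1.5 140. ] a [-0.06  0.04  0.14]
```

View pics/w6.png

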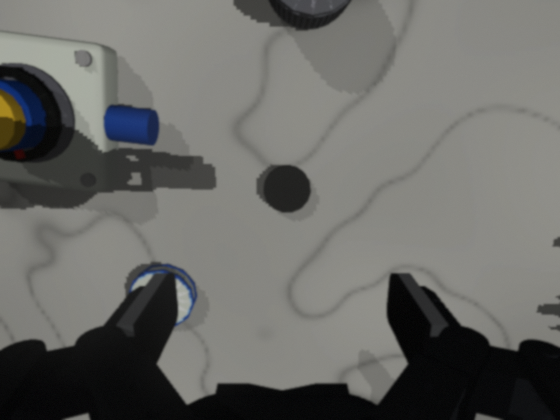

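Black disc at (286,188) gives (494.4,-224.2), 36.8 mm across and 9 mm high, as it should be. The tape spool at (162,295) is clear of the jaw path. Yellow sits on the spigot at the left edge of the image. I'll descend and grip black.

Call:
{"api": "servo_tool", "payload": {
  "plan": [
    {"ax": 0, "ay": 0, "az": 0, "dx": 4, "dy": 2, "dz": 30, "hand": 0.2},
    {"ax": 0, "ay": 0, "az": 0, "dx": 7.5, "dy": 3.8, "dz": 75, "hand": 0.2},
    {"ax": 0, "ay": 0, "az": 0, "dx": 7.5, "dy": 3.8, "dz": 112, "hand": 0.2},
    {"ax": 0, "ay": 0, "az": 0, "dx": 7.5, "dy": 3.8, "dz": 132, "hand": 0.2},
    {"ax": 0, "ay": 0, "az": 0, "dx": 7.5, "dy": 3.8, "dz": 139, "hand": 0.2},
    {"ax": 0, "ay": 0, "az": 0, "dx": 7.5, "dy": 3.8, "dz": 139, "hand": 0.3},
    {"ax": 0, "ay": 0, "az": 0, "dx": 7.5, "dy": 3.8, "dz": 139, "hand": 1},
    {"ax": 0, "ay": 0, "az": 0, "dx": 7.5, "dy": 3.8, "dz": 139, "hand": 1},
    {"ax": 0, "ay": 0, "az": 0, "dx": 7.5, "dy": 3.8, "dz": 139, "hand": 1},
    {"ax": 0, "ay": 0, "az": 0, "dx": 7.5, "dy": 3.8, "dz": 139, "hand": 1}
  ]
}}

```text
t: 10.55
eef_pos: [494.5, -225.6, 180.4]
eef_rot: [0.0, 1.0, 0.0, 0.001]
force: [-1.8, 2.3, 8.9]
opening: 33.3
```

Run:
```python
from h import *
im,d,c=snap("w7");blobs(im,c,"black",d=d,mn=300)
go([551.5,-44.7,290],0)
```

```text
t 10.6 tcp [ 494.5 -225.6  180.4] yaw 0.02 F [-2.3  2.2  8.3] op 33.5
go [551.5 -44.7 290. ] 0 -> d [  57.3 -180.8 -109.6] a [ 0.05 -0.11  0.02]
```

View pics/w7.png

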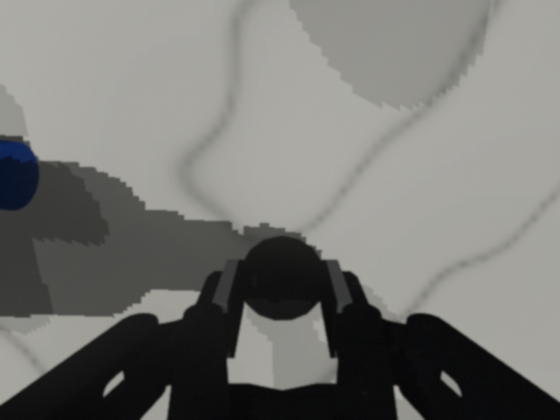

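The black disc is gripped flat at (281,278). I'll carry it over the stack.

Call:
{"api": "servo_tool", "payload": {
  "plan": [
    {"ax": 0, "ay": 0, "az": 0, "dx": 0, "dy": 0, "dz": -20, "hand": 1},
    {"ax": 0, "ay": 0, "az": 0, "dx": 0, "dy": 0, "dz": -60, "hand": 1},
    {"ax": 0, "ay": 0, "az": 0, "dx": 3, "dy": -10, "dz": -100, "hand": 1},
    {"ax": 0, "ay": 0, "az": 0, "dx": 14, "dy": -45, "dz": -118, "hand": 1},
    {"ax": 0, "ay": 0, "az": 0, "dx": 28, "dy": -90, "dz": -120, "hand": 1},
    {"ax": 0, "ay": 0, "az": 0, "dx": 42, "dy": -135, "dz": -120, "hand": 1},
    {"ax": 0, "ay": 0, "az": 0, "dx": 52, "dy": -165, "dz": -116, "hand": 1},
    {"ax": 0, "ay": 0, "az": 0, "dx": 57, "dy": -179, "dz": -112, "hand": 1},
    {"ax": 0, "ay": 0, "az": 0, "dx": 57, "dy": -181, "dz": -110, "hand": 1},
    {"ax": 0, "ay": 0, "az": 0, "dx": 57, "dy": -181, "dz": -110, "hand": 1}
  ]
}}

```text
t: 11.85
eef_pos: [550.5, -46.0, 288.5]
eef_rot: [0.0, 1.0, -0.001, -0.0]
force: [0.8, -0.2, 0.1]
opening: 33.2
```

Run:
```python
from h import *
im,d,c=snap("w8");s,e,R=tool();blobs(im,c,"yellow",z=70,d=d,mn=100);blobs(im,c,"black",z=e[2]-170.4,d=d,mn=500);blobs(im,c,"blue",z=60,d=d,mn=500)
go([551.5,-44.7,250],0)
```

```text
yellow 1890.5 (247, 204, 68, 45) [279.1 227.1] [557.4 -45.3  70. ] circ [551.9 -45.8  38.4] z [557.2 -45.3  69.6]
black 2507.5 (522, 29, 38, 93) [543.6  79.6] [ 631.6 -142.2  118.3] circ [ 632.6 -147.4   32.2] z [ 636.7 -209.3   20.3]
blue 1245.0 (354, 205, 45, 34) [376.8 221.5] [ 557.2 -101.9   60. ] circ [ 556.8 -101.6   28.9] z [ 546.6 -110.6   28.7]
t 11.9 tcp [550.5 -46.2 288.7] yaw -0.09 F [-0.2 -0.2  0.2] op 33.1
go [551.5 -44.7 250. ] 0 -> d [ 1.  -1.5 38.7] a [ 0.03  0.02 -0.09]
```

View pics/w8.png

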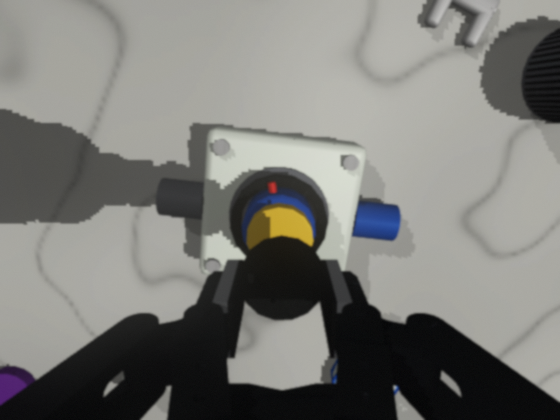

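Call:
{"api": "servo_tool", "payload": {
  "plan": [
    {"ax": 0, "ay": 0, "az": 0, "dx": 0.7, "dy": -1, "dz": 10, "hand": 1},
    {"ax": 0, "ay": 0, "az": 0, "dx": 0.7, "dy": -1, "dz": 24, "hand": 1},
    {"ax": 0, "ay": 0, "az": 0, "dx": 0.7, "dy": -1, "dz": 33, "hand": 1},
    {"ax": 0, "ay": 0, "az": 0, "dx": 0.7, "dy": -1, "dz": 37, "hand": 1},
    {"ax": 0, "ay": 0, "az": 0, "dx": 0.7, "dy": -1, "dz": 38.5, "hand": 1},
    {"ax": 0, "ay": 0, "az": 0, "dx": 0.7, "dy": -1, "dz": 38.5, "hand": 1},
    {"ax": 0, "ay": 0, "az": 0, "dx": 0.7, "dy": -1, "dz": 38.5, "hand": 1},
    {"ax": 0, "ay": 0, "az": 0, "dx": 0.7, "dy": -1, "dz": 38.5, "hand": 1},
    {"ax": 0, "ay": 0, "az": 0, "dx": 0.7, "dy": -1, "dz": 38.5, "hand": 1},
    {"ax": 0, "ay": 0, "az": 0, "dx": 0.7, "dy": -1, "dz": 38.5, "hand": 1}
  ]
}}

```text
t: 13.15
eef_pos: [551.5, -43.5, 250.5]
eef_rot: [0.0, 1.0, 0.0, -0.0]
force: [-3.1, 0.1, 5.4]
opening: 33.1
```

Call:
{"api": "servo_tool", "payload": {
  "plan": [
    {"ax": 0, "ay": 0, "az": 0, "dx": 0, "dy": 0, "dz": -3, "hand": 1},
    {"ax": 0, "ay": 0, "az": 0, "dx": -0.5, "dy": 1.2, "dz": -3, "hand": 1},
    {"ax": 0, "ay": 0, "az": 0, "dx": -0.5, "dy": 1.2, "dz": -1.5, "hand": 1},
    {"ax": 0, "ay": 0, "az": 0, "dx": -0.5, "dy": 1.2, "dz": -0.5, "hand": 1},
    {"ax": 0, "ay": 0, "az": 0, "dx": -0.5, "dy": 1.2, "dz": -0.5, "hand": 1},
    {"ax": 0, "ay": 0, "az": 0, "dx": -0.5, "dy": 1.2, "dz": -0.5, "hand": 0.2},
    {"ax": 0, "ay": 0, "az": 0, "dx": -0.5, "dy": 1.2, "dz": -0.5, "hand": 0.2},
    {"ax": 0, "ay": 0, "az": 0, "dx": -0.5, "dy": 1.2, "dz": -0.5, "hand": 0.2},
    {"ax": 0, "ay": 0, "az": 0, "dx": -0.5, "dy": 1.2, "dz": -0.5, "hand": 0.2},
    {"ax": 0, "ay": 0, "az": 0, "dx": -0.5, "dy": 1.2, "dz": -0.5, "hand": 0.2}
  ]
}}

```text
t: 14.4
eef_pos: [551.0, -44.7, 250.7]
eef_rot: [-0.0, 1.0, 0.0, -0.0]
force: [-0.0, 0.8, 0.7]
opening: 68.4
```

Call:
{"api": "servo_tool", "payload": {
  "plan": [
    {"ax": 0, "ay": 0, "az": 0, "dx": 0, "dy": 0, "dz": -10, "hand": 0.2},
    {"ax": 0, "ay": 0, "az": 0, "dx": 0, "dy": 0, "dz": -40, "hand": 0.1},
    {"ax": 0, "ay": 0, "az": 0, "dx": -5, "dy": 0, "dz": -80, "hand": 0},
    {"ax": 0, "ay": 0, "az": 0, "dx": -10, "dy": 0, "dz": -105, "hand": 0},
    {"ax": 0, "ay": 0, "az": 0, "dx": -10, "dy": 0, "dz": -110, "hand": 0},
    {"ax": 0, "ay": 0, "az": 0, "dx": -10, "dy": 0, "dz": -110, "hand": 0},
    {"ax": 0, "ay": 0, "az": 0, "dx": -10, "dy": 0, "dz": -110, "hand": 0},
    {"ax": 0, "ay": 0, "az": 0, "dx": -10, "dy": 0, "dz": -110, "hand": 0},
    {"ax": 0, "ay": 0, "az": 0, "dx": -10, "dy": 0, "dz": -110, "hand": 0},
    {"ax": 0, "ay": 0, "az": 0, "dx": -10, "dy": 0, "dz": -110, "hand": 0}
  ]
}}

```text
t: 15.65
eef_pos: [541.0, -44.7, 360.5]
eef_rot: [-0.0, 1.0, 0.0, -0.0]
force: [0.2, -0.3, 0.1]
opening: 85.5
```

Run:
```python
from h import *
im,d,c=snap("w9");blobs(im,c,"yellow",z=70,d=d,mn=10);blobs(im,c,"blue",z=60,d=d,mn=50);blobs(im,c,"black",z=80,d=d,mn=300);blobs(im,c,"red",mn=3,mx=300,d=d)
cv2.imwrite("pics/w9c.png",cv2.resize(im[60:300,160:420],None,fx=2.5,fy=2.5,interpolation=cv2.INTER_CUBIC))
go([641,-240,300],0)
```

```text
yellow 82.5 (263, 166, 39, 12) [280.5 223.5] [525.2 -44.4  70. ] circ [562.  -45.4  27.9] z [510.9 -44.2  28.8]
blue 701.5 (341, 173, 35, 26) [358.1 185.2] [ 552.9 -103.8   60. ] circ [ 552.6 -103.6   28.4] z [ 545.6 -110.6   28.4]
blue 151.5 (266, 159, 43, 24) [260.7 238.2] [509.2 -28.4  60. ] circ [562.6 -49.3  35.1] z [ 4.858e+02 -2.460e+01  3.000e-01]
black 4089.5 (244, 145, 74, 74) [280.2 181.4] [560.1 -44.2  80. ] circ [559.  -43.9  53.6] z [560.2 -44.2  80.2]
black 724.5 (533, 45, 27, 38) [547.3  64. ] [ 637.7 -216.4   80. ] circ [ 637.8 -214.8   23.5] z [ 643.8 -261.4   14.3]
black 2044.5 (473, 24, 57, 83) [506.2  66.9] [ 635.9 -190.3   80. ] circ [ 635.9 -194.1   51.4] z [ 639.  -211.1   44.1]
red 13.5 (275, 151, 4, 6) [276.5 153.6] [575.6 -41.2  50. ] circ [575.6 -41.5   4.2] z [575.9 -41.2  52.6]
t 15.7 tcp [541.  -44.8 360.6] yaw 0.03 F [-0.2 -0.4 -0.1] op 84.8
go [ 641 -240  300] 0 -> d [ 99.9 195.3  60.5] a [-0.01  0.01  0.03]
```

View pics/w9c.png

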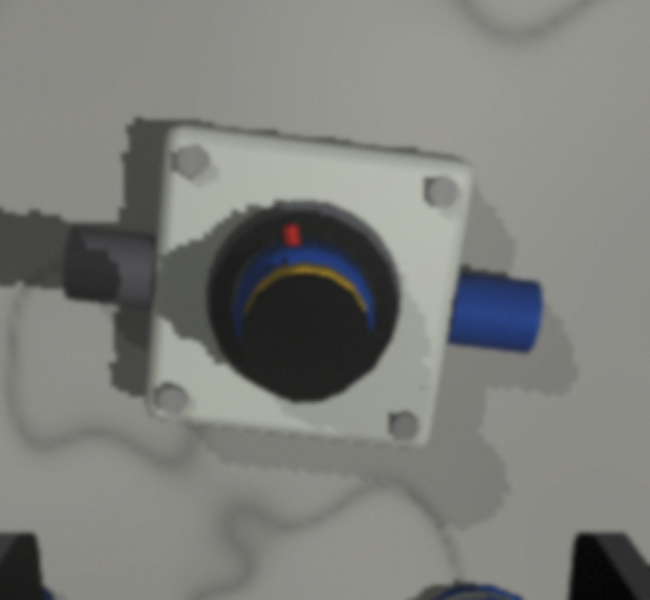

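The crop shows black on yellow on blue as even crescents, with the near pin at (292,235). Now I'll pin down the numbers: disc centre by depth, the pin line from w2, and the collar.

Run:
```python
from h import *
def pts(f):
    K,R,t=f["K"],f["R"],f["t"];d=f["d"];v,u=np.indices(d.shape);P=np.stack([u,v,np.ones_like(u)],-1)@np.linalg.inv(K).T*d[...,None];return (P-t)@R
f=np.load("w9.npz");P=pts(f)
near=(np.hypot(P[...,0]-552,P[...,1]+45)<60)
m=(near&(P[...,2]>77)&(P[...,2]<84)).astype(np.uint8)
ct=max(cv2.findContours(m,cv2.RETR_EXTERNAL,cv2.CHAIN_APPROX_NONE)[0],key=cv2.contourArea)
c=(f["K"],f["R"],f["t"]);Q=np.array([onplane(c,*q,80)[:2] for q in ct[:,0]],np.float32);print("black top",cv2.minEnclosingCircle(Q),Q.min(0),Q.max(0),np.median(P[m>0][:,2]))
# colour-based outer arcs: largest circle fit of yellow/blue far arcs
def fit(p):
    A=np.c_[2*p,np.ones(len(p))];s=np.linalg.lstsq(A,(p**2).sum(1),rcond=None)[0];return s[:2],np.sqrt(s[2]+s[0]**2+s[1]**2)
def fitR(p,r):
    from scipy.optimize import least_squares
    return least_squares(lambda x:np.hypot(*(p-x).T)-r,p.mean(0)-[8,0]).x
for nm in("w9","w2","w8"):
  f=np.load(nm+".npz");c=(f["K"],f["R"],f["t"]);hsv=cv2.cvtColor(f["im"],cv2.COLOR_BGR2HSV)
  for k,z,r in(("blue",60,22),("yellow",70,19)):
    m=cv2.inRange(hsv,*COL[k][:2]);ys,xs=np.nonzero(m);W=np.array([onplane(c,u,v,z)[:2] for u,v in zip(xs,ys)]).reshape(-1,2)
    s=np.hypot(W[:,0]-552,W[:,1]+45)<32;xs,ys=xs[s],ys[s]
    if len(xs)<20: continue
    e=np.array([onplane(c,u,ys[xs==u].min()-.5,z)[:2] for u in np.unique(xs)][3:-3]);print(nm,k,fitR(e,r),len(e))
  m=cv2.inRange(hsv,(0,110,50),(10,255,255))|cv2.inRange(hsv,(172,110,50),(180,255,255))
  n,_,st,ce=cv2.connectedComponentsWithStats(m)
  for i in range(1,n):
    p=onplane(c,*ce[i],52.5)
    if np.hypot(p[0]-552,p[1]+45)<35:print(nm,"red",ce[i],st[i,4],p, onplane(c,*ce[i],50))
```

```text
black top ((549.4248046875, -44.90665054321289), 18.912755966186523) [531.32367  -63.428802] [568.3173   -26.739574] 79.5577763980614
w9 blue [551.12787757 -45.03911089] 37
w9 yellow [550.48971278 -45.14294518] 35
w9 red [276.26666667 153.26666667] 60 [576.17991201 -40.97736984  52.5       ] [575.83073167 -40.93648618  50.        ]
w2 blue [550.87788766 -44.80840606] 42
w2 red [279.7804878  134.90243902] 41 [576.08789368 -40.86491981  52.5       ] [575.86603119 -40.84923592  50.        ]
w2 red [288.52173913 190.08695652] 23 [526.2576912  -48.84652094  52.5       ] [525.64793369 -48.89296851  50.        ]
w8 blue [551.33131583 -44.74136605] 52
w8 yellow [551.58831609 -45.13778588] 62
w8 red [271.82524272 186.58252427] 103 [576.24738901 -40.95635992  52.5       ] [575.66062393 -40.88389385  50.        ]
```

The spigot and pin midpoint are at (551.0,-44.9), and the pin line is at +9.1°. Yellow is centred within about 1 mm and black within about 1.5 mm. Next I'll look at the collar from above.

Call:
{"api": "servo_tool", "payload": {
  "plan": [
    {"ax": 0, "ay": 0, "az": 0, "dx": 8, "dy": 20, "dz": 0, "hand": 0},
    {"ax": 0, "ay": 0, "az": 0, "dx": 28, "dy": 60, "dz": 5, "hand": 0},
    {"ax": 0, "ay": 0, "az": 0, "dx": 50, "dy": 110, "dz": 20, "hand": 0},
    {"ax": 0, "ay": 0, "az": 0, "dx": 72, "dy": 155, "dz": 35, "hand": 0},
    {"ax": 0, "ay": 0, "az": 0, "dx": 85, "dy": 183, "dz": 43, "hand": 0},
    {"ax": 0, "ay": 0, "az": 0, "dx": 90, "dy": 195, "dz": 45, "hand": 0},
    {"ax": 0, "ay": 0, "az": 0, "dx": 90, "dy": 195, "dz": 45, "hand": 0},
    {"ax": 0, "ay": 0, "az": 0, "dx": 90, "dy": 195, "dz": 45, "hand": 0},
    {"ax": 0, "ay": 0, "az": 0, "dx": 90, "dy": 195, "dz": 45, "hand": 0},
    {"ax": 0, "ay": 0, "az": 0, "dx": 90, "dy": 195, "dz": 45, "hand": 0}
  ]
}}

```text
t: 16.95
eef_pos: [631.1, -239.0, 316.2]
eef_rot: [0.0, 1.0, 0.001, 0.0]
force: [0.2, 0.0, -0.6]
opening: 85.0
```

Run:
```python
from h import *
im,d,c=snap("w10")
hsv=cv2.cvtColor(im,cv2.COLOR_BGR2HSV)
u,v=proj(c,[641,-240,44]);print(u,v)
P=None
v0,u0=np.indices(d.shape);K,R,t=c
P=(np.stack([u0,v0,np.ones_like(u0)],-1)@np.linalg.inv(K).T*d[...,None]-t)@R
m=((P[...,2]>40)&(P[...,2]<48)&(np.hypot(P[...,0]-641,P[...,1]+240)<50)).astype(np.uint8)
ct=max(cv2.findContours(m,cv2.RETR_EXTERNAL,cv2.CHAIN_APPROX_NONE)[0],key=cv2.contourArea)
Q=np.array([onplane(c,*q,44)[:2] for q in ct[:,0]],np.float32);print("collar top",cv2.minEnclosingCircle(Q),np.median(P[m>0][:,2]))
g=(im.min(2)>200).astype(np.uint8)&cv2.dilate(m,np.ones((3,3),np.uint8))
n,_,st,ce=cv2.connectedComponentsWithStats(g)
for i in range(1,n):
  if st[i,4]>4:print(ce[i],st[i,4],onplane(c,*ce[i],44))
cv2.imwrite("pics/w10c.png",cv2.resize(im[80:320,150:410],None,fx=2.5,fy=2.5,interpolation=cv2.INTER_CUBIC))
go([641,-240,176],0)
```

```text
282.4053001424471 197.3385354237918
collar top ((641.5552978515625, -238.996337890625), 30.964210510253906) 43.56813853448984
t 17.0 tcp [ 631.1 -239.2  316.1] yaw 0.07 F [ 0.6 -0.4  0.2] op 85.5
go [ 641 -240  176] 0 -> d [  9.9   0.8 140.1] a [ 0.01 -0.02  0.07]
```

View pics/w10.png

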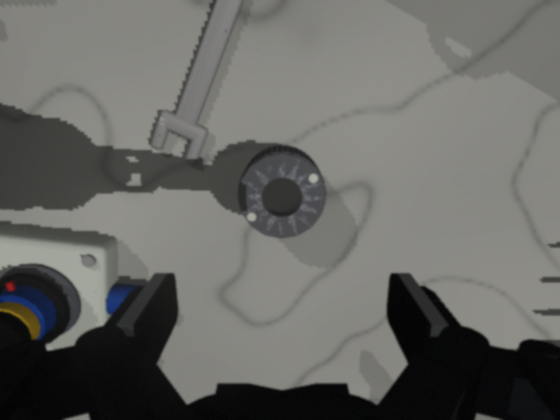

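Run:
```python
from h import *
f=np.load("w10.npz");im=f["im"];c=(f["K"],f["R"],f["t"])
print([onplane(c,u,v,8).round(1) for u,v in((203,161),(182,157),(152,148))])
g=im[...,:].min(2);
for (u,v) in((313,179),(251,217)):
  w=g[v-6:v+7,u-6:u+7].astype(float);w=np.clip(w-w.max()*.75,0,None);vv,uu=np.indices(w.shape);a=u-6+(w*uu).sum()/w.sum();b=v-6+(w*vv).sum()/w.sum();p=onplane(c,a,b,44);print(a,b,p)
  globals()[f"p{u}"]=p
e=p251-p313;print((p251+p313)/2,np.hypot(*e[:2]),np.degrees(np.arctan2(e[1],e[0])))
```

```text
[array([ 660.4, -178.5,    8. ]), array([ 663.4, -162.5,    8. ]), array([ 670.3, -140. ,    8. ])]
312.9883242669497 177.9538277829375 [ 654.74091011 -260.84963707   44.        ]
250.95746648173832 216.72384034519956 [ 626.80191083 -217.84944303   44.        ]
[ 640.77141047 -239.34954005   44.        ] 51.27966817905743 123.0134438146839
```

Collar: centre (282,194) gives (641.2,-239.2), 62 mm across and 44 mm tall. The dots at (313,178) and (251,217) put the keyway axis at -57.0°. It needs +66° to match the pins. I'll grip at yaw +10° to stay clear of the wrench tip at (203,161).

Call:
{"api": "servo_tool", "payload": {
  "plan": [
    {"ax": 0, "ay": 0, "az": -5, "dx": 5, "dy": 0, "dz": 20, "hand": 0.1},
    {"ax": 0, "ay": 0, "az": -10, "dx": 10, "dy": 0, "dz": 50, "hand": 0.1},
    {"ax": 0, "ay": 0, "az": -10, "dx": 10, "dy": 0, "dz": 90, "hand": 0.1},
    {"ax": 0, "ay": 0, "az": -10, "dx": 10, "dy": 0, "dz": 122, "hand": 0.1},
    {"ax": 0, "ay": 0, "az": -10, "dx": 10, "dy": 0, "dz": 137, "hand": 0.1},
    {"ax": 0, "ay": 0, "az": -10, "dx": 10, "dy": 0, "dz": 140, "hand": 0.1},
    {"ax": 0, "ay": 0, "az": -10, "dx": 10, "dy": 0, "dz": 140, "hand": 0.1},
    {"ax": 0, "ay": 0, "az": -10, "dx": 10, "dy": 0, "dz": 140, "hand": 1},
    {"ax": 0, "ay": 0, "az": -10, "dx": 10, "dy": 0, "dz": 140, "hand": 1},
    {"ax": 0, "ay": 0, "az": -10, "dx": 10, "dy": 0, "dz": 140, "hand": 1}
  ]
}}

```text
t: 18.25
eef_pos: [641.8, -239.9, 177.7]
eef_rot: [0.001, 0.996, 0.087, 0.001]
force: [-1.2, -0.0, 6.7]
opening: 60.8
```

Call:
{"api": "servo_tool", "payload": {
  "plan": [
    {"ax": 0, "ay": 0, "az": 0, "dx": 0, "dy": 0, "dz": 0, "hand": 1},
    {"ax": 0, "ay": 0, "az": 0, "dx": 0, "dy": 0, "dz": -5, "hand": 1},
    {"ax": 0, "ay": 0, "az": 0, "dx": 0, "dy": 0, "dz": -20, "hand": 1},
    {"ax": 0, "ay": 0, "az": 0, "dx": 0, "dy": 0, "dz": -50, "hand": 1},
    {"ax": 0, "ay": 0, "az": 0, "dx": 0, "dy": 0, "dz": -90, "hand": 1},
    {"ax": 0, "ay": 0, "az": 0, "dx": 0, "dy": 0, "dz": -120, "hand": 1},
    {"ax": 0, "ay": 0, "az": 0, "dx": 0, "dy": 0, "dz": -134, "hand": 1},
    {"ax": 0, "ay": 0, "az": 0, "dx": 0, "dy": 0, "dz": -140, "hand": 1},
    {"ax": 0, "ay": 0, "az": 0, "dx": 0, "dy": 0, "dz": -140, "hand": 1},
    {"ax": 0, "ay": 0, "az": 0, "dx": 0, "dy": 0, "dz": -140, "hand": 1}
  ]
}}

```text
t: 19.5
eef_pos: [640.8, -239.7, 314.3]
eef_rot: [-0.0, 0.996, 0.087, -0.001]
force: [-0.5, -0.5, -1.6]
opening: 60.6
```

Run:
```python
from h import *
go([551,-44.9,300],76)
im,d,c=snap("w11")
s,e,R=tool();print("top z by depth: centre col",[(v,np.round(world(c,282,v,d[v,282]),1).tolist()) for v in (235,245,255,265,300,310)])
```

```text
t 19.5 tcp [ 640.8 -239.7  314.3] yaw 10.03 F [-0.5 -0.5 -1.6] op 60.6
go [551.  -44.9 300. ] 76 -> d [ -54.5 -207.4   14.6] a [-1.200e-01  5.000e-02 -6.597e+01]
top z by depth: centre col [(235, [670.8, -234.9, 170.3]), (245, [669.8, -235.1, 176.5]), (255, [668.4, -235.3, 181.0]), (265, [664.3, -236.1, 179.4]), (300, [545.6, -256.9, 0.2]), (310, [535.1, -258.8, -0.6])]
```

View pics/w11.png

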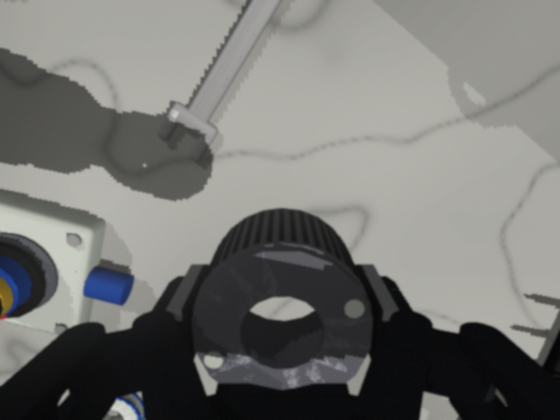

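```bash
cat >> h.py <<'E'
def dots(im,c,guess,ztop):
    g=im.min(2);P=[]
    for u,v in guess:
        w=g[v-14:v+15,u-14:u+15].astype(float);w=np.clip(w-w.max()*.8,0,None);vv,uu=np.indices(w.shape);a=u-14+(w*uu).sum()/w.sum();b=v-14+(w*vv).sum()/w.sum();P.append(onplane(c,a,b,ztop))
    e=P[0]-P[1];m=(P[0]+P[1])/2;s,tc,R=tool()
    print("mid",m.round(2),"sep",np.hypot(*e[:2]).round(1),"ang",np.degrees(np.arctan2(e[1],e[0])).round(2),"rel tool",R.inv().apply(m-tc).round(2));return m
E
python3 - <<'E'
from h import *
f=np.load("w11.npz");c=(f["K"],f["R"],f["t"]);
for z in(179,181):dots(f["im"],c,[(354,309),(213,361)],z)
E
```

```text
mid [ 637.74 -240.15  179.  ] sep 53.4 ang -55.72 rel tool [-2.8700e+00  6.0000e-02  1.3539e+02]
mid [ 639.19 -239.9   181.  ] sep 52.4 ang -55.72 rel tool [-1.4000e+00  7.0000e-02  1.3339e+02]
```

Call:
{"api": "servo_tool", "payload": {
  "plan": [
    {"ax": 0, "ay": 0, "az": -5, "dx": -3, "dy": -11, "dz": 0, "hand": 1},
    {"ax": 0, "ay": 0, "az": -14, "dx": -9, "dy": -35, "dz": 0, "hand": 1},
    {"ax": 0, "ay": 0, "az": -23, "dx": -18, "dy": -69, "dz": 0, "hand": 1},
    {"ax": 0, "ay": 0, "az": -32, "dx": -28, "dy": -106, "dz": 4, "hand": 1},
    {"ax": 0, "ay": 0, "az": -41, "dx": -38, "dy": -144, "dz": 8, "hand": 1},
    {"ax": 0, "ay": 0, "az": -50, "dx": -46, "dy": -175, "dz": 12, "hand": 1},
    {"ax": 0, "ay": 0, "az": -58, "dx": -51, "dy": -195, "dz": 14, "hand": 1},
    {"ax": 0, "ay": 0, "az": -63, "dx": -54, "dy": -205, "dz": 14.5, "hand": 1},
    {"ax": 0, "ay": 0, "az": -65.5, "dx": -54.5, "dy": -207.5, "dz": 14.5, "hand": 1},
    {"ax": 0, "ay": 0, "az": -65.5, "dx": -54.5, "dy": -207.5, "dz": 14.5, "hand": 1}
  ]
}}

```text
t: 20.8
eef_pos: [551.1, -44.7, 300.8]
eef_rot: [-0.0, 0.791, 0.612, -0.0]
force: [-0.9, -0.0, -2.1]
opening: 60.9
```

Call:
{"api": "servo_tool", "payload": {
  "plan": [
    {"ax": 0, "ay": 0, "az": 0, "dx": 0, "dy": 0, "dz": 0, "hand": 1},
    {"ax": 0, "ay": 0, "az": 0, "dx": 0, "dy": 0, "dz": 0, "hand": 1},
    {"ax": 0, "ay": 0, "az": 0, "dx": 0, "dy": 0, "dz": 0, "hand": 1},
    {"ax": 0, "ay": 0, "az": 0, "dx": 0, "dy": 0, "dz": 5, "hand": 1},
    {"ax": 0, "ay": 0, "az": 0, "dx": 0, "dy": 0, "dz": 15, "hand": 1},
    {"ax": 0, "ay": 0, "az": 0, "dx": 0, "dy": 0, "dz": 22, "hand": 1},
    {"ax": 0, "ay": 0, "az": 0, "dx": 0, "dy": 0, "dz": 25, "hand": 1},
    {"ax": 0, "ay": 0, "az": 0, "dx": 0, "dy": 0, "dz": 25, "hand": 1},
    {"ax": 0, "ay": 0, "az": 0, "dx": 0, "dy": 0, "dz": 25, "hand": 1},
    {"ax": 0, "ay": 0, "az": 0, "dx": 0, "dy": 0, "dz": 25, "hand": 1}
  ]
}}

```text
t: 22.05
eef_pos: [551.4, -44.9, 276.5]
eef_rot: [0.0, 0.791, 0.612, 0.0]
force: [1.4, -0.5, -1.4]
opening: 61.0
```

Run:
```python
from h import *
go([551.2,-44.9,260],75.5)
im,d,c=snap("w12")
for n in("scene","top"):
  i2,d2=capture(n);u,v=proj(cam(n),[551,-45,90]);u,v=int(u),int(v);cv2.imwrite(f"pics/{n}12.png",cv2.resize(i2[v-50:v+50,u-65:u+65],None,fx=6,fy=6,interpolation=cv2.INTER_CUBIC))
```

```text
t 22.05 tcp [551.4 -44.9 276.5] yaw 75.52 F [ 1.4 -0.5 -1.4] op 61.0
go [551.2 -44.9 260. ] 75.5 -> d [-0.1 -0.2 16.5] a [ 0.03 -0.01  0.02]
```

View pics/w12.png

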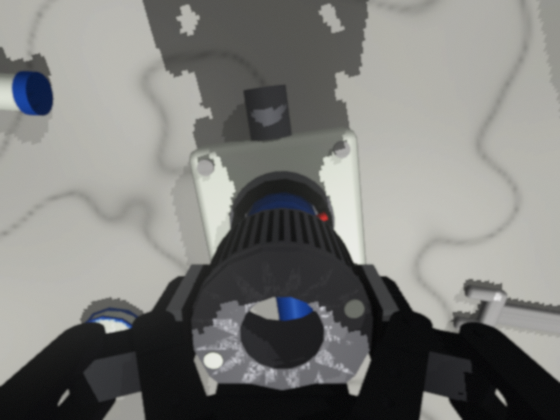

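View pics/scene12.png

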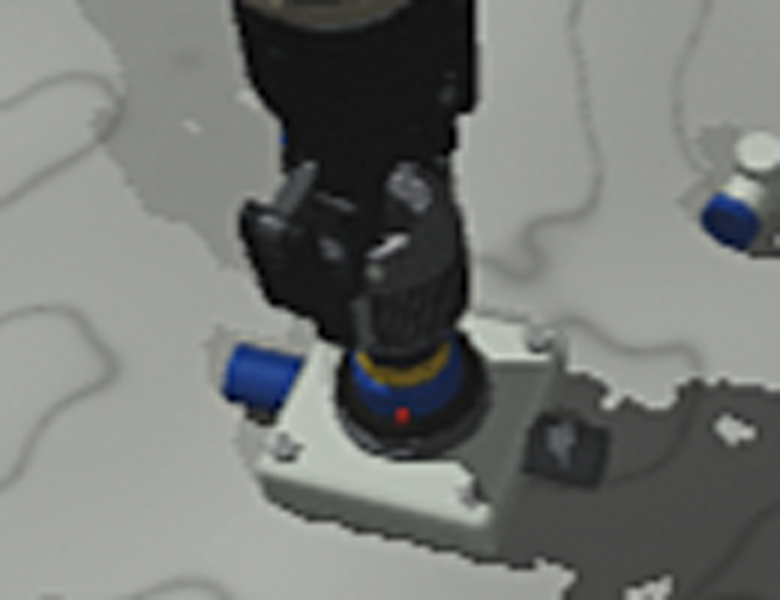

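The view shows the collar held over the stack, with dots at (354,309) and (213,361). The pin at (323,217) lies in the dot direction. The scene crop shows the rim just above the discs, coaxial. I'll lower in stages.

Call:
{"api": "servo_tool", "payload": {
  "plan": [
    {"ax": 0, "ay": 0, "az": 0, "dx": 0, "dy": 0, "dz": 6, "hand": 1},
    {"ax": 0, "ay": 0, "az": 0, "dx": 0, "dy": 0, "dz": 14, "hand": 1},
    {"ax": 0, "ay": 0, "az": 0, "dx": 0, "dy": 0, "dz": 20, "hand": 1},
    {"ax": 0, "ay": 0, "az": 0, "dx": 0, "dy": 0, "dz": 25, "hand": 1},
    {"ax": 0, "ay": 0, "az": 0, "dx": 0, "dy": 0, "dz": 30, "hand": 1},
    {"ax": 0, "ay": 0, "az": 0, "dx": 0, "dy": 0, "dz": 35, "hand": 1},
    {"ax": 0, "ay": 0, "az": 0, "dx": 0, "dy": 0, "dz": 39, "hand": 1},
    {"ax": 0, "ay": 0, "az": 0, "dx": 0, "dy": 0, "dz": 42, "hand": 1},
    {"ax": 0, "ay": 0, "az": 0, "dx": 0, "dy": 0, "dz": 42, "hand": 1},
    {"ax": 0, "ay": 0, "az": 0, "dx": 0, "dy": 0, "dz": 42, "hand": 1}
  ]
}}

```text
t: 23.45
eef_pos: [551.4, -44.8, 234.4]
eef_rot: [0.0, 0.791, 0.612, 0.0]
force: [0.3, 1.0, -1.2]
opening: 61.0
```

Free so far: the rim is about 57 mm up, around the spigot. Next I'll lower past the pin height of 52.5.

Call:
{"api": "servo_tool", "payload": {
  "plan": [
    {"ax": 0, "ay": 0, "az": 0, "dx": 0, "dy": 0, "dz": 1.5, "hand": 1},
    {"ax": 0, "ay": 0, "az": 0, "dx": 0, "dy": 0, "dz": 3, "hand": 1},
    {"ax": 0, "ay": 0, "az": 0, "dx": 0, "dy": 0, "dz": 4.5, "hand": 1},
    {"ax": 0, "ay": 0, "az": 0, "dx": 0, "dy": 0, "dz": 6, "hand": 1},
    {"ax": 0, "ay": 0, "az": 0, "dx": 0, "dy": 0, "dz": 7.5, "hand": 1},
    {"ax": 0, "ay": 0, "az": 0, "dx": 0, "dy": 0, "dz": 9, "hand": 1},
    {"ax": 0, "ay": 0, "az": 0, "dx": 0, "dy": 0, "dz": 9, "hand": 1},
    {"ax": 0, "ay": 0, "az": 0, "dx": 0, "dy": 0, "dz": 9, "hand": 1},
    {"ax": 0, "ay": 0, "az": 0, "dx": 0, "dy": 0, "dz": 9, "hand": 1},
    {"ax": 0, "ay": 0, "az": 0, "dx": 0, "dy": 0, "dz": 9, "hand": 1}
  ]
}}

```text
t: 24.7
eef_pos: [551.3, -44.9, 225.3]
eef_rot: [-0.0, 0.791, 0.612, 0.0]
force: [-0.4, -0.4, -1.8]
opening: 61.0
```

No contact with the rim at about 48 mm, so the keyways are over the pins. Now I'll push home.

Call:
{"api": "servo_tool", "payload": {
  "plan": [
    {"ax": 0, "ay": 0, "az": 0, "dx": 0, "dy": 0, "dz": 1, "hand": 1},
    {"ax": 0, "ay": 0, "az": 0, "dx": 0, "dy": 0, "dz": 2, "hand": 1},
    {"ax": 0, "ay": 0, "az": 0, "dx": 0, "dy": 0, "dz": 3, "hand": 1},
    {"ax": 0, "ay": 0, "az": 0, "dx": 0, "dy": 0, "dz": 4, "hand": 1},
    {"ax": 0, "ay": 0, "az": 0, "dx": 0, "dy": 0, "dz": 5, "hand": 1},
    {"ax": 0, "ay": 0, "az": 0, "dx": 0, "dy": 0, "dz": 6, "hand": 1},
    {"ax": 0, "ay": 0, "az": 0, "dx": 0, "dy": 0, "dz": 6.5, "hand": 1},
    {"ax": 0, "ay": 0, "az": 0, "dx": 0, "dy": 0, "dz": 6.5, "hand": 1},
    {"ax": 0, "ay": 0, "az": 0, "dx": 0, "dy": 0, "dz": 6.5, "hand": 1},
    {"ax": 0, "ay": 0, "az": 0, "dx": 0, "dy": 0, "dz": 6.5, "hand": 1}
  ]
}}

```text
t: 25.95
eef_pos: [551.4, -44.8, 219.5]
eef_rot: [0.0, 0.791, 0.612, -0.0]
force: [-4.8, -0.2, 11.2]
opening: 60.7
```

Call:
{"api": "servo_tool", "payload": {
  "plan": [
    {"ax": 0, "ay": 0, "az": 0, "dx": 0, "dy": 0, "dz": 0.5, "hand": 1},
    {"ax": 0, "ay": 0, "az": 0, "dx": 0, "dy": 0, "dz": 1, "hand": 1},
    {"ax": 0, "ay": 0, "az": 0, "dx": 0, "dy": 0, "dz": 1.5, "hand": 1},
    {"ax": 0, "ay": 0, "az": 0, "dx": 0, "dy": 0, "dz": 1.5, "hand": 1},
    {"ax": 0, "ay": 0, "az": 0, "dx": 0, "dy": 0, "dz": 1.5, "hand": 1},
    {"ax": 0, "ay": 0, "az": 0, "dx": 0, "dy": 0, "dz": 1.5, "hand": 1},
    {"ax": 0, "ay": 0, "az": 0, "dx": 0, "dy": 0, "dz": 1.5, "hand": 1},
    {"ax": 0, "ay": 0, "az": 0, "dx": 0, "dy": 0, "dz": 1.5, "hand": 1},
    {"ax": 0, "ay": 0, "az": 0, "dx": 0, "dy": 0, "dz": 1.5, "hand": 1},
    {"ax": 0, "ay": 0, "az": 0, "dx": 0, "dy": 0, "dz": 1.5, "hand": 1}
  ]
}}

```text
t: 27.2
eef_pos: [551.5, -44.7, 219.1]
eef_rot: [0.001, 0.791, 0.612, -0.0]
force: [-11.0, -0.1, 25.5]
opening: 61.0
```

Run:
```python
from h import *
go([551.2,-44.9,219],75.5)
im,d,c=snap("w13")
print([(u,v,world(c,u,v,d[v,u]).round(1).tolist()) for u,v in((283,270),(240,290),(330,290),(283,345),(225,320))])
for n in("scene","top"):
  i2,d2=capture(n);u,v=proj(cam(n),[551,-45,60]);u,v=int(u),int(v);cv2.imwrite(f"pics/{n}13.png",cv2.resize(i2[v-50:v+50,u-65:u+65],None,fx=6,fy=6,interpolation=cv2.INTER_CUBIC))
go([551.2,-44.9,219],75.5)
```

```text
t 27.2 tcp [551.5 -44.7 219.1] yaw 75.52 F [-11.   -0.1  25.5] op 61.0
go [551.2 -44.9 219. ] 75.5 -> d [-0.2 -0.2  0.1] a [0.03 0.06 0.02]
[(283, 270, [557.1, -23.1, 84.7]), (240, 290, [541.9, -26.7, 84.4]), (330, 290, [570.0, -34.3, 83.8]), (283, 345, [549.2, -54.1, 79.6]), (225, 320, [533.9, -36.2, 84.4])]
t 27.35 tcp [551.4 -44.7 219.1] yaw 75.52 F [-10.2  -0.5  24.9] op 60.9
go [551.2 -44.9 219. ] 75.5 -> d [-0.3 -0.2  0.1] a [0.03 0.06 0.02]
```

View pics/w13.png

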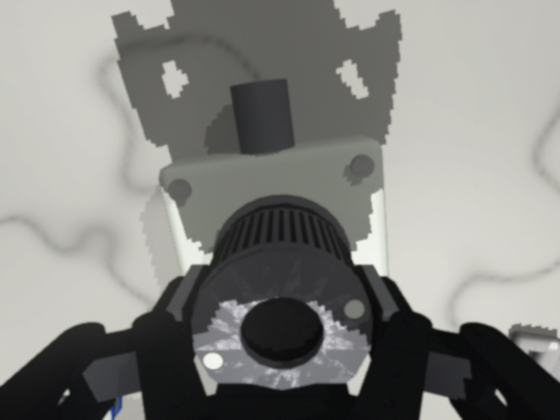

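View pics/scene13.png

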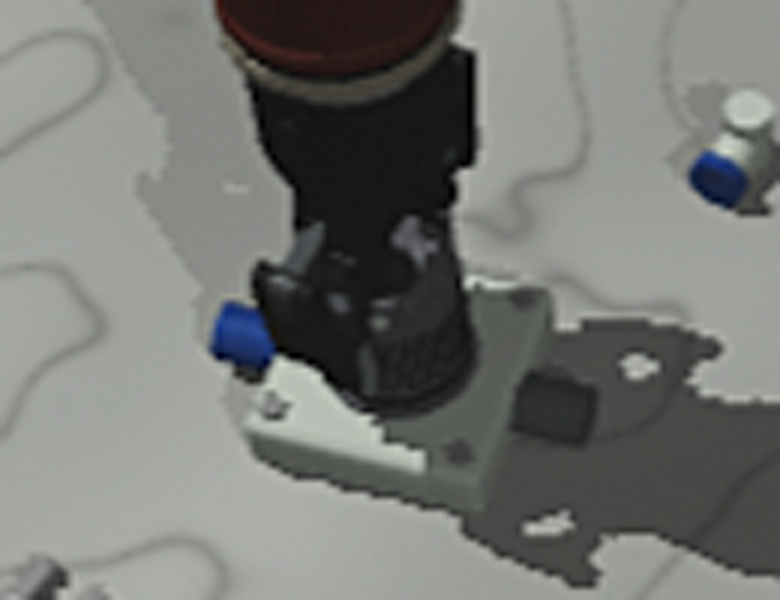

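The wrist view shows the collar in the grip, its top at about 84.5 mm. The black disc (282,332) is visible through the lip hole, with its top at about 79.6 mm. In the scene crop the rim is down on the seal. A further 1.5 mm of command moved the collar only 0.4 mm while the force rose from 11 N to 25 N, so it's bottomed. I'm handing in.

```bash
python3 -c "
from bench import env
print(env.finish_job())"
```

```text
the job is handed in; nothing more can be done
None
```

The filter is rebuilt and handed in at about 27 s on the robot's clock, with the arm still gripping the collar and holding it pushed home.

- **Discs:** I laid the yellow disc on the spigot and the black disc on the yellow one, and let go of each. The camera measured yellow within about 1 mm of the spigot axis and black within about 1.5 mm.
- **Collar:** I turned it about 65.5° to line its keyways (dots at -57°) up with the pins (+9°). It dropped past the pins without contact on the first try.
- **Pushed home:** It stopped hard with the tool at 219.1 mm, where about 219.5 mm was expected. The last 1.5 mm of command moved it only 0.4 mm and raised the force from 11 to 25 N. The black disc was visible through the lip hole, its top at about 79.6 mm.

**Checks that disagreed:**
- Depth put the collar top at about 84.5 mm, where 86 mm was expected; this is within the camera's error.
- The gripper opening read 33–34 mm on the 38 mm discs, though they looked flat and secure.
- There was a sideways force of about 10 N while holding the collar down.
- The scene camera's x positions were about 7 mm off, so I used the wrist camera instead.

I didn't measure the bystanders again at the end. No contact with any of them showed up in the forces or the pictures.

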